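# Lift a bevelled cover board onto the drying rack with the lifter

### The job

Take the wooden pressing block off the book cover board and lay it down flat on the bare table. Then use the lifter: slide its blade under the board, working against the stop strip, lift the board on it, carry it level to the drying rack and set it down gently, square and centred across the rack's two blocks; draw the blade out and lay the lifter flat on the table. The gripper itself must not handle the board, and everything else stays where it stands.

Things in the scene. Friction and masses are not known exactly. Their poses are not given: they have to be found in the camera images.
- cover_board: bare light-wood board, 100 (x) x 140 (y) x 6 mm, about 80 g, loose on the table; origin at the centre of its underside, z up. Underside bevelled all round: it rises 3 mm over the outer 11 mm. Its +x long edge lies 2 to 6 mm before the stop strip; the opposite long edge (-x) is the open side for the blade. Four small dark holes along one short edge.
- stop_strip: dark wood strip fixed to the table, 170 mm long (its y) x 18 mm deep x 14 mm high, a backstop that keeps the board from sliding away; origin at table level in the middle of the face towards the board; x points away from the board, so a blade is slid under the board along this +x
- weight_centre (a point): centre of the loose beech pressing block lying on the cover board, 40 (x) x 120 (y) x 25 mm high, about 120 g, its length roughly along the board's length; z up
- lifter_grip (a point): centre of the wooden grip bar of the lifter, a loose 140 g tool lying on its flat blade. Bar 80 mm long (x), 18 wide (y, grip across it), 26 high, centre 45 mm above the blade's underside. Steel blade 64 mm wide, from 45 to 165 mm ahead of this point (+x), 2.4 mm thick, thinning over the last 35 mm to 0.6. A 26 mm wide tang runs under the bar to 47 mm behind. z up.
- lifter_tip (a point): middle of the blade's front edge on its underside (165 mm ahead of and 45 mm below lifter_grip); same axes
- rack: fixed drying rack: base board 136 (x) x 184 (y) x 5 mm carrying two beech blocks, 120 (x) x 40 x 25 mm high, at y = +66 and -66 mm; tops 30 mm above the table. The 92 mm gap between them is open at both ends, so the blade can go down in it. Origin under the base's centre. The lifter comes from and leaves to the -x side, pointing along +x; board x along rack x.
- tea_mug_centre (a point): bystander: green and white mug with handle, 78 x 116 x 101 mm high, centre half-way up
- paste_jar_centre (a point): bystander: white jar with red lid, 66 mm diameter x 67 mm high, centre half-way up
- dropper_bottle_centre (a point): bystander: small brown bottle with black dropper cap, 34 mm diameter x 102 mm high, centre half-way up
- packet_0_centre (a point): bystander: larger white packet lying flat, 85 (x) x 135 (y) x 17 mm, centre half-way up
- packet_1_centre (a point): bystander: smaller white packet lying flat, 80 (x) x 105 (y) x 15 mm, centre half-way up
- label_block_centre (a point): bystander: block of blank tags lying flat, 80 (x) x 44 (y) x 9 mm, centre half-way up

How it is judged (in metres and radians):
On the way, in this order (a step that is already met when the one before it is completed fails the run):
1. the pressing block lies flat on the table, off the board (height (world z) of weight_centre below 0.016 m and angle between weight_centre's own z axis and vertical below 0.1 rad and horizontal distance between weight_centre and cover_board above 0.06 m and contact force between the fingers and weight below 0.1 N), for 0.2 s.
2. the board is clear of the table, level, carried on the lifter alone (height (world z) of cover_board above 0.035 m and angle between cover_board's own z axis and vertical below 0.3 rad and contact force between lifter and cover_board above 0.2 N and contact force between each of the arm, the fingers and cover_board below 0.1 N), for 0.3 s.
At the end, for the whole second after the job is handed in: Board at rest on both rack blocks, centre within 25 mm along and 12 mm across of the rack's centre, turned under 0.15 rad from it; lifter drawn out, flat on the table, touching neither board nor rack; pressing block flat on the table (x of cover_board in the frame of rack between -0.025 and 0.025 m and y of cover_board in the frame of rack between -0.012 and 0.012 m and z of cover_board in the frame of rack between 0.027 and 0.033 m and angle between the x axis of cover_board and the x axis of rack, either way round below 0.15 rad and angle between cover_board's own z axis and vertical below 0.04 rad and linear speed of cover_board below 0.01 m/s and contact force between lifter and cover_board below 0.05 N and contact force between lifter and rack below 0.05 N and height (world z) of lifter_grip below 0.05 m and angle between lifter_grip's own z axis and vertical below 0.08 rad and height (world z) of weight_centre below 0.016 m and angle between weight_centre's own z axis and vertical below 0.1 rad).
It fails at once if the gripper or arm handles the board (over 2 N) (contact force between any of the fingers, the arm and cover_board above 2 N).
It fails at once if the board is tipped steeply (over 0.45 rad) (angle between cover_board's own z axis and vertical above 0.45 rad).
It fails at once if the board is dropped or forced onto the rack (over 15 N) (contact force between cover_board and rack above 15 N).
It fails at once if a bystander is moved over 15 mm (distance of any of tea_mug_centre, paste_jar_centre, dropper_bottle_centre, packet_0_centre, packet_1_centre, label_block_centre from where it was at the start of the episode above 0.015 m).
It also fails if it takes over 67 s, if anything falls off the work surface, if the arm or the gripper's body presses on something with over 40 N, if the wrist force passes 120 N, or if a joint passes its speed limit or range.

### The arm

A 6-joint arm with a two-finger parallel gripper is mounted at the origin on a cart in front of the work surface, level with it; the furniture and walls round the work are solid. World frame = base frame: x ahead of the robot, y to its left, z up, the work surface at z = 0. Lengths are in mm, angles in degrees, forces in N, time in s.
With the tool pointing down it reaches from about 350 to 850 mm from the base axis. Payload 8.1 kg.
Tool frame: the origin (TCP) lies midway between the tips of the shut fingers; the grasp point (between the pads) lies 19 mm behind it; z points along the fingers, y is the line along which they close (so a half turn about z gives the same grasp; the last joint's range is limited). The gripper opens to 85 mm and grips with 20 to 120 N. Pads are 22 mm wide; open, the fingers measure 114 mm over their backs; the gripper's body (76 mm by 85 mm) begins 54 mm behind the grasp point. The pads swing forward as they close: fully open they stand 13 mm farther back than shut.
Start: joints at [66.841, 7.471, 85.268, -0, 87.261, -4.893], TCP at [188.035, 569.779, 231.292] pointing down, gripper open.
Joint ranges: [-169.43, 169.43], [-51.17, 129.36], [1.28, 143.12], [-76.62, 256.62], [0, 156.53], [-152.29, 152.29]. Speed limits (degrees/s): [136.94, 136.94, 159.86, 180, 180, 180].

### API

Orientations are given as [roll, pitch, yaw] about the fixed x, y, z axes, in that order (R = Rz(yaw) Ry(pitch) Rx(roll)).
In Python, from bench import r gives the robot as it stands.
- The arm moves only by the tool step_arm, never from a script. Its arguments are lists of equal length, an entry for each row: "delta_pos": the shift along the world's x, y, z in units of 200 mm (1.0 is 200 mm), a list of three; "spin": the turn about the world's z in units of 180 degrees (1.0 is 180 degrees). In form: {"delta_pos": [[dx, dy, dz], ...], "spin": [spin, ...]}. A call has 1 to 8 rows; each row shifts and turns the commanded pose from where the row before left it; what a row does not reach is not made up. A row lasts 1/8 s, in which the tool goes at most 62.5 mm and 10.7 degrees, less where a joint would pass 70% of its speed; a pose out of reach is approached as far as the arm can. A call with a number of a shift or a turn outside -1 to 1 is refused whole. A call with a gripper value outside its range is refused whole. "gripper" is the opening, from -1 (shut) to 1 (fully open), set as the call begins (left out, the last holds). The fingers move at their own pace and stop on an object; "squeeze" is the grip in N (left out, the last holds). Time passes only in rows, so rows that do not move let the fingers close. It gives the time, the measured TCP pose, the force, the opening and the grip force at its end, in the units of the state.
- r.sense(): the state, without advancing time (a new reading comes with each control period).
- r.snapshot(name): name is "scene" or "top" or "wrist"; returns a dict with "pixels" (400x640x3 uint8, blue, green, red), "fx", "fy", "cx", "cy" (pixels), "camera_from_world" (4x4, takes a point from world to camera coordinates). Camera axes: x right, y up, looking along -z (the intrinsics and any distortion apply to the point x, -y, -z); pixel columns grow to the right and rows downward; lengths in mm; the calibration is good to about 2 mm. A picture is of the moment at which its call begins. There is no depth.
- r.hand_in(): hands the job in; it is judged then, once.
The state is a dict: "time": time; "joint_pos": joint angles; "qd": joint speeds; "joint_efforts": joint torques, N m; "tool_pos": TCP position; "tcp_rot": TCP orientation; "ft_force": force on the tool from outside, world axes, zero at the start; "wrist_torque": the same for the moment, N m; "finger_gap": finger opening in mm; "grip_force": force on a finger pad.
Only numpy, scipy, OpenCV 4.12 (cv2) and the standard library are available. Lean on these libraries where they do the work, as an engineer would, in place of code of your own. Each camera call takes 0.05 s, during which the arm holds its last target. There are 200 camera calls.

## Working session

There is one attempt and no reset: what is moved stays moved. The work goes in short steps, Python scripts to look and compute and a tool call to move; the robot and the scene stay as the last step left them, time stands still between calls to the robot, and variables do not carry over. Pictures are saved under pics/ and viewed, at most 10 in all, crops included, and the job is handed in when it is done.

Besides the shell and the picture viewer there is one more tool, called after "Call:" by a JSON object that holds its "op" and its "data". step_arm: Moves the arm, as the interface text tells. Shifts and turns lie within -1 to 1; 1 stands for 200 mm of shift or 180 degrees of turn. Its arguments: {"type":"object","properties":{"delta_pos":{"type":"array","items":{"type":"array","items":{"type":"number","minimum":-1,"maximum":1}}},"spin":{"type":"array","items":{"type":"number","minimum":-1,"maximum":1}},"gripper":{"type":"number"},"squeeze":{"type":"number"}},"required":["delta_pos","spin"]}

```bash
mkdir -p pics; ls; cat > h.py <<'E'
import cv2, numpy as np
from bench import r
def snap(n,f):
    s=r.snapshot(n); cv2.imwrite('pics/'+f+'.png',s['pixels'])
    np.savez('pics/'+f+'.npz',**{k:np.array(v) for k,v in s.items()}); return s
def load(f): return dict(np.load('pics/'+f+'.npz'))
def ray(s,u,v,z):
    T=np.array(s['camera_from_world'],float); R=T[:3,:3]; c=-R.T@T[:3,3]
    d=R.T@np.array([(u-s['cx'])/s['fx'],-(v-s['cy'])/s['fy'],-1.0])
    return c+d*(z-c[2])/d[2]
def proj(s,p):
    q=np.array(s['camera_from_world'],float)@np.r_[p,1]
    return s['cx']+s['fx']*q[0]/-q[2], s['cy']-s['fy']*q[1]/-q[2]
E
python3 - <<'E'
from h import *
for n in('top','scene'):
    s=snap(n,n+'0'); print([k for k in s]); print(np.linalg.inv(s['camera_from_world'])[:3,3],s['fx'],s['cx'],s['cy'])
print(r.sense())
E
```

```text
pics
['pixels', 'fx', 'fy', 'cx', 'cy', 'camera_from_world']
[ 476.53778916  -10.24777033 1381.74542127] 454.5088332599836 312.29357052352174 198.47439907698697
['pixels', 'fx', 'fy', 'cx', 'cy', 'camera_from_world']
[-528.69448646 -772.34126068  757.56180967] 500.3675864616964 313.92909886842574 192.4480353487012
{'time': 0.1, 'joint_pos': array([ 6.68404940e+01,  7.51138316e+00,  8.53226755e+01,  1.69027430e-03,
        8.72600606e+01, -4.89432932e+00]), 'qd': array([-0.06284957, -0.18733933, -0.12401178,  0.00547826,  0.06755067,
       -0.02556193]), 'joint_efforts': array([ 2.15638800e-03, -5.70939231e+01, -5.01950812e+01, -1.43592683e-05,
        7.89251615e-03, -2.23262134e-05]), 'tool_pos': array([187.840631  , 569.33232236, 230.3465276 ]), 'tcp_rot': array([-1.79906368e+02, -9.71214285e-03,  1.61734733e+02]), 'ft_force': array([-0.04215168, -0.15952917, -0.02817661]), 'wrist_torque': array([0.02070727, 0.01313082, 0.05136895]), 'grip_force': 0.0, 'finger_gap': 85.41802116609706}
```

View pics/top0.png

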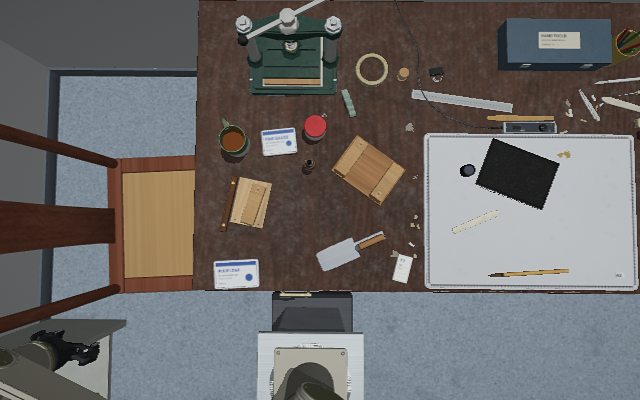

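View pics/scene0.png

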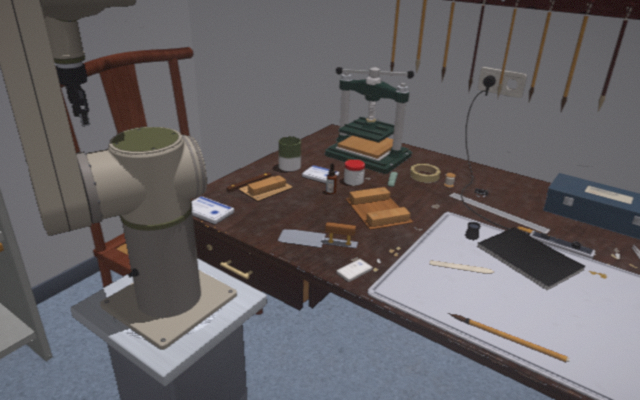

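The top view shows the strip at (229,205), the board with the block at (251,202), the rack at (368,170), and the lifter with its blade at (337,255) and bar at (370,240). I'll zoom in on that area next.

```bash
python3 - <<'E'
from h import *
s=load('top0'); im=s['pixels'][125:285,205:415]
b=cv2.resize(im,None,fx=3.8,fy=3.7,interpolation=cv2.INTER_CUBIC)[:600,:800]
cv2.imwrite('pics/crop.png',b); print(b.shape)
for u,v in[(250,202),(229,205),(368,170),(337,255),(370,240)]: print(ray(s,u,v,5).round())
E
```

```text
(592, 798, 3)
[542. 185.   5.]
[533. 248.   5.]
[ 643. -173.    5.]
[384. -80.   5.]
[ 430. -179.    5.]
```

View pics/crop.png

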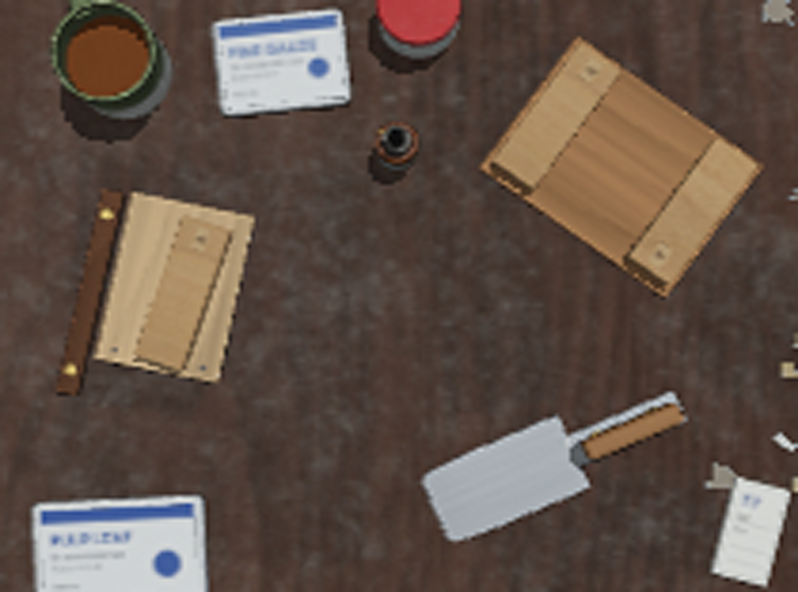

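```bash
python3 - <<'E'
from h import *
s=load('top0')
def P(l,z): return np.array([ray(s,(x+.5)/3.8+204.5,(y+.5)/3.7+124.5,z) for x,y in l])
def show(n,l,z):
    p=P(l,z); print(n,'c',p.mean(0).round(1)); 
    for i in range(len(p)):
        d=p[(i+1)%len(p)]-p[i]; print('   ',p[i].round(1),'len',np.linalg.norm(d).round(1),'ang',np.degrees(np.arctan2(d[1],d[0])).round(1))
show('strip',[(103,190),(122,192),(80,394),(58,392)],14)
show('board',[(130,192),(255,214),(219,382),(95,358)],6)
show('weight',[(180,215),(231,233),(185,372),(135,355)],31)
show('rack',[(580,38),(763,167),(667,298),(480,168)],6)
show('rblkL',[(580,38),(620,68),(533,190),(491,163)],30)
show('rblkR',[(718,138),(763,167),(667,285),(627,260)],30)
show('blade',[(423,477),(558,418),(590,487),(455,541)],1)
show('bar',[(580,443),(680,402),(686,415),(587,460)],58)
show('mug',[(60,50),(155,50)],101);show('bottle',[(397,140)],102);show('pk0',[(34,500),(204,496),(207,640),(40,640)],17);show('pk1',[(213,20),(340,10),(350,103),(225,115)],15)
E
```

```text
strip c [536.8 248.3  14. ]
    [620.  240.2  14. ] len 15.2 ang -95.7
    [618.5 225.   14. ] len 167.7 ang 169.6
    [453.5 255.3  14. ] len 17.5 ang 85.2
    [455.  272.7  14. ] len 168.2 ang -11.2
board c [542.1 182.9   6. ]
    [619.4 220.    6. ] len 101.8 ang -99.8
    [602.  119.6   6. ] len 140.5 ang 169.0
    [464.1 146.4   6. ] len 100.8 ang 79.3
    [482.9 245.5   6. ] len 138.9 ang -10.6
weight c [535.1 173.   31. ]
    [598.5 176.2  31. ] len 42.7 ang -109.5
    [584.2 135.9  31. ] len 117.3 ang 163.0
    [472.1 170.3  31. ] len 41.5 ang 71.3
    [485.4 209.6  31. ] len 117.9 ang -16.5
rack c [ 642.8 -174.     6. ]
    [ 750.  -139.8    6. ] len 180.9 ang -125.8
    [ 644.1 -286.4    6. ] len 132.8 ang 144.7
    [ 535.7 -209.6    6. ] len 183.2 ang 54.7
    [641.4 -60.    6. ] len 134.6 ang -36.3
rblkL c [ 682.5 -118.8   30. ]
    [ 745.2 -137.5   30. ] len 39.9 ang -127.5
    [ 720.9 -169.1   30. ] len 120.9 ang 145.7
    [ 621.  -100.9   30. ] len 39.6 ang 56.8
    [642.7 -67.8  30. ] len 123.9 ang -34.2
rblkR c [ 603.9 -227.2   30. ]
    [ 664.4 -246.3   30. ] len 42
[... 451 characters left out ...]
2.    58. ] len 11.1 ang -155.7
    [ 441.8 -216.6   58. ] len 83.5 ang 115.4
    [ 406.  -141.1   58. ] len 14.3 ang 22.1
mug c [719.1 222.9 101. ]
    [718.8 258.5 101. ] len 71.2 ang -89.6
    [719.3 187.3 101. ] len 71.2 ang 90.4
bottle c [651.    5.4 102. ]
    [651.    5.4 102. ] len 0.0 ang 0.0
pk0 c [313.4 219.7  17. ]
    [367.9 289.3  17. ] len 133.7 ang -88.1
    [372.3 155.6  17. ] len 115.0 ang -178.0
    [257.3 151.5  17. ] len 130.7 ang 90.5
    [256.1 282.3  17. ] len 112.0 ang 3.6
pk1 c [726.6  98.9  15. ]
    [760.9 154.5  15. ] len 101.9 ang -84.9
    [769.9  53.   15. ] len 77.4 ang -173.5
    [693.   44.2  15. ] len 100.1 ang 96.1
    [682.4 143.8  15. ] len 79.2 ang 7.8
```

Call:
{"op": "step_arm", "data": {"delta_pos": [[0.17, -0.2, 0], [0.17, -0.2, 0], [0.17, -0.2, 0], [0.17, -0.2, 0], [0.17, -0.2, 0], [0.17, -0.2, 0], [0.17, -0.2, 0], [0.17, -0.2, 0]], "spin": [0, 0, 0, 0, 0, 0, 0, 0], "gripper": 1}}

```text
time: 1.1
tool_pos: [460.7, 248.2, 230.9]
tcp_rot: [-180.0, -0.0, 161.7]
ft_force: [0.5, -0.2, 0.5]
finger_gap: 85.2
grip_force: 0.0
```

Call:
{"op": "step_arm", "data": {"delta_pos": [[0.19, -0.19, -0.1], [0.18, -0.19, -0.1], [0, 0, 0]], "spin": [0.004, 0.004, 0]}}

```text
time: 1.48
tool_pos: [534.4, 170.4, 188.4]
tcp_rot: [-179.8, -0.2, 162.9]
ft_force: [-1.0, 1.1, -0.4]
finger_gap: 85.4
grip_force: 0.0
```

```bash
python3 - <<'E'
from h import *
s=snap('wrist','w1'); print(r.sense()['tool_pos'],r.sense()['tcp_rot'])
for p in [(542,183,6),(535,173,31)]: print(proj(s,p))
cv2.imwrite('pics/w1v.png',s['pixels'])
E
```

```text
[533.79551583 172.16077362 189.50132357] [-1.79908262e+02 -1.69290526e-01  1.62999694e+02]
(np.float64(334.93629799434115), np.float64(175.98945911107302))
(np.float64(323.1813583481271), np.float64(179.02107662030366))
```

View pics/w1v.png

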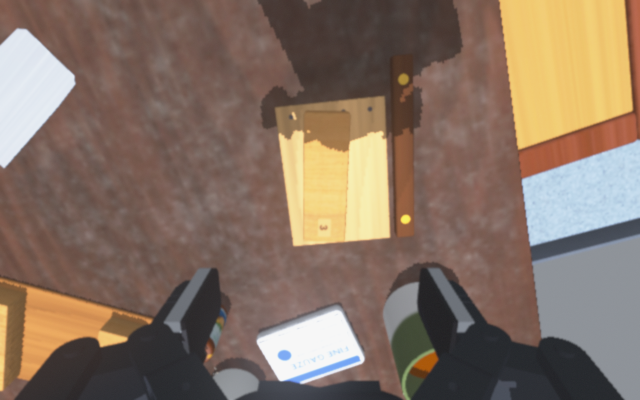

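The wrist view shows the block top with corners (304,110), (351,112), (347,243) and (302,241), the board from (276,105) to (390,238), and the strip at x≈393 to 413.

```bash
python3 - <<'E'
from h import *
s=load('w1')
def show(n,l,z):
    p=np.array([ray(s,x,y,z) for x,y in l]); print(n,'c',p.mean(0).round(1))
    for i in range(len(p)):
        d=p[(i+1)%len(p)]-p[i]; print('   ',p[i].round(1),'len',np.linalg.norm(d).round(1),'ang',np.degrees(np.arctan2(d[1],d[0])).round(1))
show('weight',[(304,110),(351,112),(347,243),(302,241)],31)
show('board',[(276,105),(386,97),(390,238),(294,246)],6)
show('strip',[(392,56),(412,55),(413,236),(395,237)],14)
E
```

```text
weight c [537.1 174.9  31. ]
    [472.7 175.   31. ] len 39.7 ang 70.6
    [485.9 212.4  31. ] len 121.8 ang -17.2
    [602.2 176.4  31. ] len 43.1 ang -109.8
    [587.7 135.9  31. ] len 121.4 ang 161.2
board c [542.7 184.5   6. ]
    [462.4 150.4   6. ] len 99.7 ang 76.9
    [485.  247.5   6. ] len 139.9 ang -11.9
    [621.9 218.8   6. ] len 99.5 ang -101.7
    [601.6 121.3   6. ] len 142.2 ang 168.2
strip c [537.8 249.5  14. ]
    [453.3 258.9  14. ] len 16.9 ang 75.5
    [457.5 275.3  14. ] len 168.5 ang -11.8
    [622.4 240.7  14. ] len 18.0 ang -103.5
    [618.2 223.2  14. ] len 168.7 ang 167.8
```

Call:
{"op": "step_arm", "data": {"delta_pos": [[0.015, 0.015, -0.25], [0, 0, -0.25], [0, 0, -0.25], [0, 0, -0.1], [0, 0, -0.05], [0, 0, 0]], "spin": [0, 0, 0, 0, 0, 0]}}

```text
time: 2.28
tool_pos: [537.8, 177.3, 12.4]
tcp_rot: [180.0, 0.1, 163.2]
ft_force: [1.0, -0.6, 0.5]
finger_gap: 85.3
grip_force: 0.0
```

Call:
{"op": "step_arm", "data": {"delta_pos": [[0, 0, 0], [0, 0, 0], [0, 0, 0], [0, 0, 0], [0, 0, 0]], "spin": [0, 0, 0, 0, 0], "gripper": -1, "squeeze": 30}}

```text
time: 2.9
tool_pos: [538.0, 176.9, 12.6]
tcp_rot: [180.0, 0.1, 163.2]
ft_force: [-1.1, -0.6, 6.7]
finger_gap: 39.3
grip_force: 30.8
```

Call:
{"op": "step_arm", "data": {"delta_pos": [[0, 0, 0.03], [0, 0, 0.12], [0, 0, 0.15], [-0.12, -0.07, 0], [-0.18, -0.11, 0], [-0.18, -0.11, 0], [-0.18, -0.11, 0], [0, 0, 0]], "spin": [0, 0, 0, 0, 0, 0, 0, 0]}}

```text
time: 3.9
tool_pos: [402.0, 95.7, 70.2]
tcp_rot: [-179.9, -0.1, 163.1]
ft_force: [0.6, -0.0, -1.6]
finger_gap: 39.7
grip_force: 30.6
```

Call:
{"op": "step_arm", "data": {"delta_pos": [[0, 0, -0.15], [0, 0, -0.12], [0, 0, -0.03], [0, 0, -0.02], [0, 0, 0]], "spin": [0, 0, 0, 0, 0]}}

```text
time: 4.53
tool_pos: [405.7, 96.9, 7.9]
tcp_rot: [180.0, 0.0, 163.2]
ft_force: [0.5, -0.8, -1.5]
finger_gap: 39.1
grip_force: 30.6
```

Call:
{"op": "step_arm", "data": {"delta_pos": [[0, 0, -0.008], [0, 0, 0]], "spin": [0, 0]}}

```text
time: 4.78
tool_pos: [406.0, 96.9, 6.5]
tcp_rot: [180.0, 0.1, 163.2]
ft_force: [1.0, -0.3, 2.6]
finger_gap: 39.2
grip_force: 31.0
```

Call:
{"op": "step_arm", "data": {"delta_pos": [[0, 0, 0], [0, 0, 0], [0, 0, 0], [0, 0, 0], [0, 0, 0.15], [0, 0, 0.3], [0, 0, 0.3], [0, 0, 0]], "spin": [0, 0, 0, 0, 0, 0, 0, 0], "gripper": 1}}

```text
time: 5.78
tool_pos: [408.8, 97.2, 161.5]
tcp_rot: [179.8, 0.6, 163.2]
ft_force: [0.9, -0.6, 0.0]
finger_gap: 85.5
grip_force: 0.0
```

Call:
{"op": "step_arm", "data": {"delta_pos": [[0.02, -0.23, 0], [0.02, -0.23, 0], [0.02, -0.23, 0], [0.02, -0.23, 0], [0.02, -0.23, 0], [0.02, -0.23, 0], [0, 0, 0.1], [0, 0, 0]], "spin": [-0.046, -0.046, -0.046, -0.046, -0.046, -0.043, 0, 0]}}

```text
time: 6.78
tool_pos: [429.4, -179.9, 175.8]
tcp_rot: [180.0, 0.0, 114.0]
ft_force: [-0.5, -0.2, 0.1]
finger_gap: 85.7
grip_force: 0.0
```

```bash
python3 - <<'E'
from h import *
s=snap('wrist','w2'); t=snap('top','top1'); print(r.sense()['tool_pos'],r.sense()['tcp_rot'])
b=cv2.resize(t['pixels'][125:285,205:415],None,fx=2,fy=2,interpolation=cv2.INTER_CUBIC)
o=np.zeros((400+320,640,3),np.uint8); o[:400]=s['pixels']; o[400:,:420]=b
o=cv2.resize(o,None,fx=.83,fy=.83,interpolation=cv2.INTER_AREA); cv2.imwrite('pics/w2v.png',o); print(o.shape)
E
```

```text
[ 428.73851032 -178.77117524  174.61631136] [-1.79971213e+02 -4.67019521e-02  1.14065771e+02]
(598, 531, 3)
```

View pics/w2v.png

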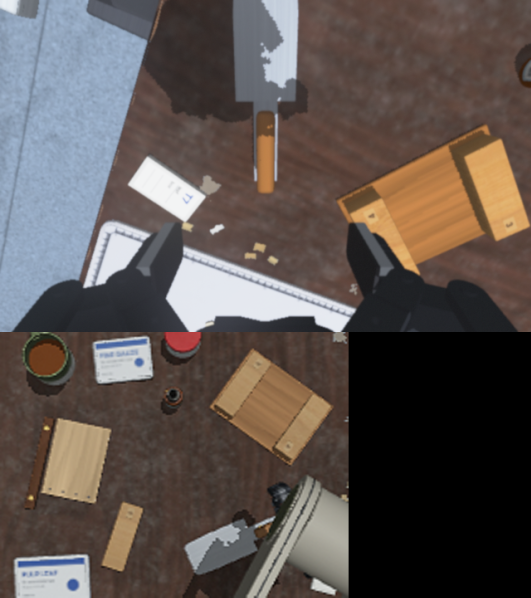

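The wrist view shows the bar's top with corners (258,112), (275,112), (273,192) and (257,192). The top view shows the pressing block flat at (122,536) and the board bare.

```bash
python3 - <<'E'
from h import *
s=load('w2')
hsv=cv2.cvtColor(s['pixels'],cv2.COLOR_BGR2HSV)
def show(n,l,z):
    p=np.array([ray(s,x/.83,y/.83,z) for x,y in l]); print(n,'c',p.mean(0).round(1))
    for i in range(len(p)):
        d=p[(i+1)%len(p)]-p[i]; print('   ',p[i].round(1),'len',np.linalg.norm(d).round(1),'ang',np.degrees(np.arctan2(d[1],d[0])).round(1))
show('bar',[(258,112),(275,112),(273,192),(257,192)],58)
show('blade',[(235,0),(298,0),(297,101),(236,100)],2)
t=load('top1')
def showt(n,l,z):
    p=np.array([ray(t,x/.83/2+205,(y/.83-400)/2+125,z) for x,y in l]); print(n,'c',p.mean(0).round(1))
showt('board',[(51,418),(111,429),(96,502),(42,492)],6)
showt('weight',[(122,503),(142,508),(122,572),(102,566)],25)
showt('rack',[(332,406),(291,464),(210,408)],5)
E
```

```text
bar c [ 428.5 -175.    58. ]
    [ 406.2 -141.9   58. ] len 15.3 ang 23.9
    [ 420.2 -135.6   58. ] len 78.7 ang -66.8
    [ 451.1 -208.    58. ] len 15.8 ang -156.1
    [ 436.7 -214.4   58. ] len 78.7 ang 112.8
blade c [392.3 -91.    2. ]
    [344.7 -59.7   2. ] len 61.3 ang 24.0
    [400.8 -34.8   2. ] len 96.4 ang -64.5
    [ 442.2 -121.9    2. ] len 65.9 ang -157.0
    [ 381.5 -147.7    2. ] len 95.4 ang 112.7
board c [541.5 184.2   6. ]
weight c [403.2  95.1  25. ]
rack c [ 607.3 -185.8    5. ]
```

Call:
{"op": "step_arm", "data": {"delta_pos": [[0, 0.02, -0.25], [0, 0, -0.25], [0, 0, -0.15], [0, 0, -0.08], [0, 0, -0.03], [0, 0, 0]], "spin": [-0.002, 0, 0, 0, 0, 0]}}

```text
time: 7.62
tool_pos: [429.5, -175.3, 24.2]
tcp_rot: [180.0, 0.0, 113.7]
ft_force: [0.1, 0.0, 0.2]
finger_gap: 85.6
grip_force: 0.0
```

Call:
{"op": "step_arm", "data": {"delta_pos": [[0, 0, 0], [0, 0, 0], [0, 0, 0], [0, 0, 0], [0, 0, 0], [0, 0, 0]], "spin": [0, 0, 0, 0, 0, 0], "gripper": -1, "squeeze": 100}}

```text
time: 8.38
tool_pos: [429.3, -175.4, 24.1]
tcp_rot: [180.0, 0.0, 113.7]
ft_force: [-1.8, 0.9, 5.7]
finger_gap: 17.0
grip_force: 98.0
```

Call:
{"op": "step_arm", "data": {"delta_pos": [[0, 0, 0.1], [0, 0, 0.15], [0.066, 0.129, 0], [0.066, 0.129, 0], [0.066, 0.129, 0], [0.066, 0.129, 0], [0.066, 0.129, 0], [0, 0, 0]], "spin": [0, 0, -0.038, -0.039, -0.039, -0.039, -0.039, 0]}}

```text
time: 9.38
tool_pos: [495.1, -44.6, 73.1]
tcp_rot: [-179.9, -0.0, 78.8]
ft_force: [0.3, -0.9, -1.3]
finger_gap: 16.8
grip_force: 97.8
```

```bash
python3 - <<'E'
from h import *
s=snap('wrist','w3'); t=snap('top','top2'); c=snap('scene','sc2'); q=r.sense(); print(q['tool_pos'],q['tcp_rot'],q['finger_gap'])
b=cv2.resize(t['pixels'][160:280,205:365],None,fx=2.5,fy=2.5,interpolation=cv2.INTER_CUBIC)
d=cv2.resize(c['pixels'][150:270,220:380],None,fx=2.5,fy=2.5,interpolation=cv2.INTER_CUBIC)
o=np.zeros((600,800,3),np.uint8); o[:300,:400]=b; o[300:,:400]=d; o[:250,400:]=cv2.resize(s['pixels'],(400,250),interpolation=cv2.INTER_AREA); cv2.imwrite('pics/w3v.png',o)
E
```

```text
[494.41026129 -46.55513149  73.18648481] [-1.79938471e+02  2.15042983e-02  7.88445434e+01] 17.016226375471966
```

View pics/w3v.png

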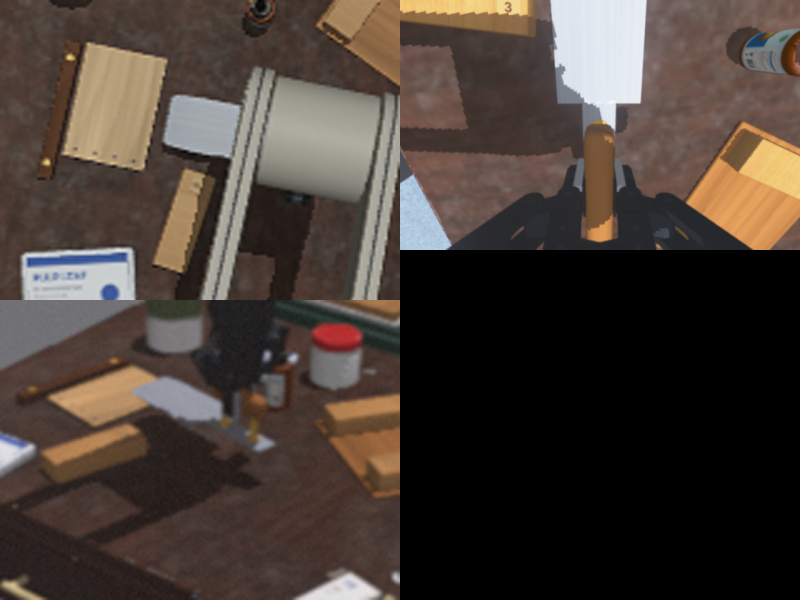

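In the top crop the blade's front corners are at (172,95) and (163,147). The board's corners are at (87,42), (167,58), (145,170) and (63,152), and its holes are unchanged.

```bash
python3 - <<'E'
from h import *
t=load('top2')
f=lambda l,z:np.array([ray(t,x/2.5+204.7,y/2.5+159.7,z) for x,y in l])
b=f([(87,42),(167,58),(145,170),(63,152)],6); print(b.round(1),b.mean(0).round(1))
for z in (44,50,56):
    p=f([(172,95),(163,147)],z); d=p[0]-p[1]; print(z,p.mean(0).round(1),np.linalg.norm(d).round(1),np.degrees(np.arctan2(d[1],d[0])).round(1)+90)
E
```

```text
[[619.5 218.    6. ]
 [600.7 120.3   6. ]
 [464.7 145.1   6. ]
 [485.6 244.7   6. ]] [542.6 182.    6. ]
44 [522.9 115.1  44. ] 62.1 80.9
50 [522.7 114.6  50. ] 61.9 80.9
56 [522.4 114.   56. ] 61.6 80.9
```

Call:
{"op": "step_arm", "data": {"delta_pos": [[0.02, 0, -0.1], [0, 0, -0.1], [0, 0, -0.04], [0, 0, -0.006], [0, 0, 0], [0, 0, 0]], "spin": [0, 0, 0, 0, 0, 0]}}

```text
time: 10.28
tool_pos: [499.3, -46.4, 24.9]
tcp_rot: [180.0, 0.0, 78.8]
ft_force: [0.2, 0.1, -1.3]
finger_gap: 16.9
grip_force: 97.8
```

Call:
{"op": "step_arm", "data": {"delta_pos": [[0, 0, -0.005], [0, 0, 0]], "spin": [0, 0]}}

```text
time: 10.52
tool_pos: [499.4, -46.3, 24.1]
tcp_rot: [180.0, 0.0, 78.8]
ft_force: [-2.4, -1.3, 6.1]
finger_gap: 16.5
grip_force: 98.5
```

Call:
{"op": "step_arm", "data": {"delta_pos": [[0.01, 0.05, 0], [0.01, 0.05, 0], [0.01, 0.05, 0], [0.01, 0.05, 0], [0.01, 0.05, 0], [0.01, 0.05, 0]], "spin": [0, 0, 0, 0, 0, 0]}}

```text
time: 11.28
tool_pos: [511.9, 14.3, 24.1]
tcp_rot: [179.9, 0.0, 78.8]
ft_force: [-1.0, -4.9, 5.8]
finger_gap: 17.1
grip_force: 98.9
```

Call:
{"op": "step_arm", "data": {"delta_pos": [[0.01, 0.05, 0], [0.01, 0.05, 0], [0.01, 0.05, 0], [0.01, 0.05, 0], [0.01, 0.05, 0], [0, 0, 0]], "spin": [0, 0, 0, 0, 0, 0]}}

```text
time: 12.02
tool_pos: [521.9, 65.3, 24.1]
tcp_rot: [179.9, -0.1, 78.8]
ft_force: [0.0, 1.3, 5.4]
finger_gap: 16.8
grip_force: 98.8
```

```bash
python3 - <<'E'
from h import *
s=snap('wrist','w4'); t=snap('top','top4'); c=snap('scene','sc4'); q=r.sense(); print(q['tool_pos'],q['ft_force'])
b=cv2.resize(t['pixels'][160:280,205:365],None,fx=2.5,fy=2.5,interpolation=cv2.INTER_CUBIC)
d=cv2.resize(c['pixels'][150:270,220:380],None,fx=2.5,fy=2.5,interpolation=cv2.INTER_CUBIC)
o=np.zeros((600,800,3),np.uint8); o[:300,:400]=b; o[300:,:400]=d; o[:250,400:]=cv2.resize(s['pixels'],(400,250),interpolation=cv2.INTER_AREA); cv2.imwrite('pics/w4v.png',o)
E
```

```text
[521.8647693   65.26379573  24.10946202] [0.85517701 2.26567576 5.98327768]
```

View pics/w4v.png

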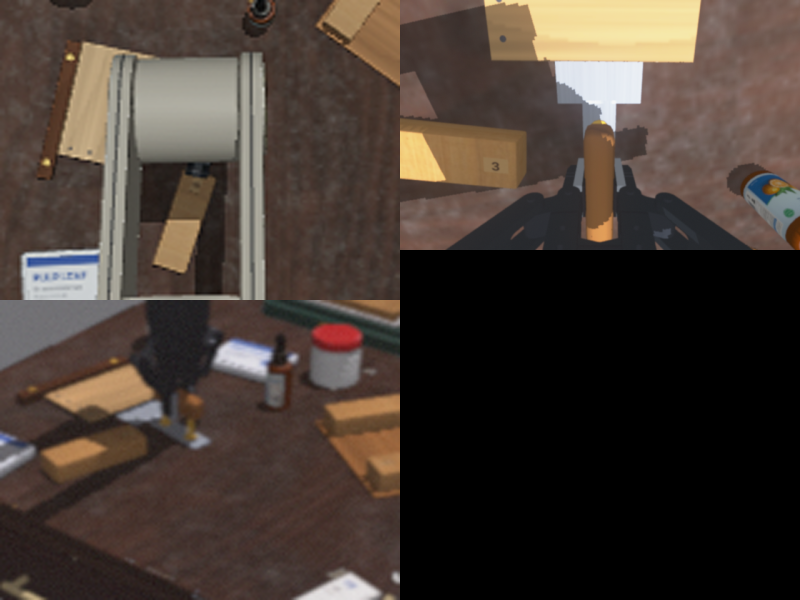

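Call:
{"op": "step_arm", "data": {"delta_pos": [[0.004, 0.02, 0], [0, 0, 0], [0, 0, 0.01], [0, 0, 0.02], [-0.002, -0.01, 0.03], [-0.002, -0.01, 0.05], [0, 0, 0.06], [0, 0, 0.06]], "spin": [0, 0, 0, 0, 0, 0, 0, 0]}}

```text
time: 13.18
tool_pos: [521.3, 63.7, 70.7]
tcp_rot: [180.0, -0.0, 78.7]
ft_force: [0.0, 0.4, -2.0]
finger_gap: 16.8
grip_force: 97.6
```

```bash
python3 - <<'E'
from h import *
s=snap('wrist','w5'); c=snap('scene','sc5'); q=r.sense(); print(q['tool_pos'],q['ft_force'])
d=cv2.resize(c['pixels'][150:270,220:380],None,fx=2.5,fy=2.5,interpolation=cv2.INTER_CUBIC)
o=np.zeros((600,800,3),np.uint8); o[300:,:400]=d; o[:300,:800]=cv2.resize(s['pixels'],(800,500))[:300]; cv2.imwrite('pics/w5v.png',o)
E
```

```text
[522.61552701  63.80863914  71.85639058] [ 0.27207059  0.76573317 -2.06961167]
```

View pics/w5v.png

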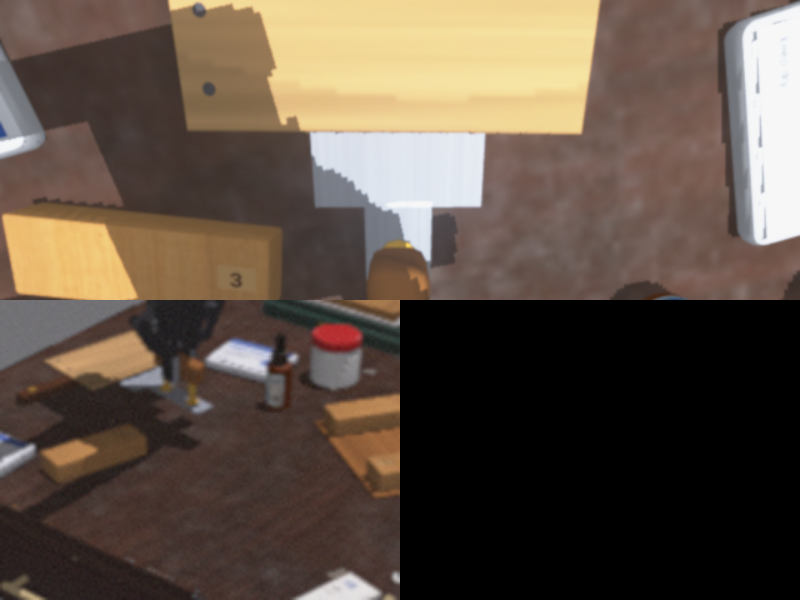

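The board is on the blade: in the crop its near edge runs (187,130) to (583,133), and the blade's rear edge runs (316,207) to (483,206).

```bash
python3 - <<'E'
from h import *
s=load('w5'); g=np.array([522.6,63.8]); h=np.radians(78.8); d=np.array([np.cos(h),np.sin(h)]); n=np.array([-d[1],d[0]])
for z,l in ((56.2,[(187,130),(583,133)]),(50,[(316,207),(483,206)])):
    for x,y in l:
        p=ray(s,x/1.25,y/1.25,z)[:2]-g; print(z,'ahead',(p@d).round(1),'left',(p@n).round(1))
E
```

```text
56.2 ahead 72.9 left 74.9
56.2 ahead 71.6 left -64.6
50 ahead 43.7 left 32.5
50 ahead 43.9 left -32.2
```

Call:
{"op": "step_arm", "data": {"delta_pos": [[0, 0, 0.04], [0, 0, 0.08], [0, 0, 0.1], [0, 0, 0.1], [0, 0, 0.06], [0, 0, 0.02], [0, -0.01, 0], [0, -0.02, 0]], "spin": [0, 0, 0, 0, 0, 0, -0.008, -0.016]}}

```text
time: 14.28
tool_pos: [520.4, 57.7, 148.4]
tcp_rot: [-179.9, 0.0, 74.3]
ft_force: [0.2, 0.6, -2.9]
finger_gap: 16.7
grip_force: 97.7
```

Call:
{"op": "step_arm", "data": {"delta_pos": [[0.003, -0.03, 0], [0.003, -0.03, 0], [0.003, -0.03, 0], [0.003, -0.03, 0], [0.003, -0.03, 0], [0.003, -0.03, 0], [0.003, -0.03, 0], [0.003, -0.03, 0]], "spin": [-0.024, -0.024, -0.024, -0.024, -0.024, -0.024, -0.024, -0.024]}}

```text
time: 15.28
tool_pos: [525.0, 9.5, 148.2]
tcp_rot: [-179.9, 0.1, 39.7]
ft_force: [-0.8, -0.4, -2.5]
finger_gap: 17.3
grip_force: 97.7
```

Call:
{"op": "step_arm", "data": {"delta_pos": [[0.004, -0.04, 0], [0.004, -0.04, 0], [0.004, -0.04, 0], [0.004, -0.04, 0], [0.004, -0.04, 0], [0.004, -0.04, 0], [0.004, -0.04, 0], [0.004, -0.04, 0]], "spin": [-0.024, -0.024, -0.024, -0.024, -0.024, -0.024, -0.024, -0.024]}}

```text
time: 16.27
tool_pos: [531.4, -54.4, 148.1]
tcp_rot: [-180.0, 0.1, 5.1]
ft_force: [0.1, -0.1, -2.4]
finger_gap: 16.8
grip_force: 97.6
```

Call:
{"op": "step_arm", "data": {"delta_pos": [[0.006, -0.035, 0], [0.006, -0.035, 0], [0.006, -0.035, 0], [0.006, -0.035, 0], [0.006, -0.035, 0], [0.006, -0.035, 0], [0.005, -0.025, 0], [0.003, -0.015, 0]], "spin": [-0.024, -0.024, -0.024, -0.024, -0.024, -0.024, -0.024, -0.02]}}

```text
time: 17.27
tool_pos: [540.2, -104.3, 148.1]
tcp_rot: [180.0, 0.1, -28.7]
ft_force: [0.6, 0.1, -2.3]
finger_gap: 16.7
grip_force: 97.7
```

Call:
{"op": "step_arm", "data": {"delta_pos": [[0.002, -0.01, 0], [0, 0, 0], [0, 0, -0.04], [0, 0, -0.07], [0, 0, -0.07], [0, 0, -0.04], [0, 0, -0.02], [0, 0, 0]], "spin": [-0.02, -0.014, -0.003, 0, 0, 0, 0, 0]}}

```text
time: 18.27
tool_pos: [541.4, -106.2, 101.3]
tcp_rot: [180.0, 0.0, -35.2]
ft_force: [0.3, -0.0, -2.1]
finger_gap: 16.8
grip_force: 97.6
```

```bash
python3 - <<'E'
from h import *
s=snap('wrist','w6'); t=snap('top','top6'); q=r.sense(); print(q['tool_pos'],q['tcp_rot'],q['ft_force'])
d=cv2.resize(t['pixels'][120:230,290:440],None,fx=4,fy=4,interpolation=cv2.INTER_CUBIC)[:,:600]
o=np.zeros((600,800,3),np.uint8); o[:400,:640]=s['pixels']; o[400:,:267]=cv2.resize(d[:440],(267,200)); cv2.imwrite('pics/w6v.png',o)
E
```

```text
[ 541.82802791 -106.29612855  102.01780725] [-1.79982302e+02 -4.56415881e-02 -3.51819238e+01] [-0.47650591 -0.544583   -2.45885087]
```

View pics/w6v.png

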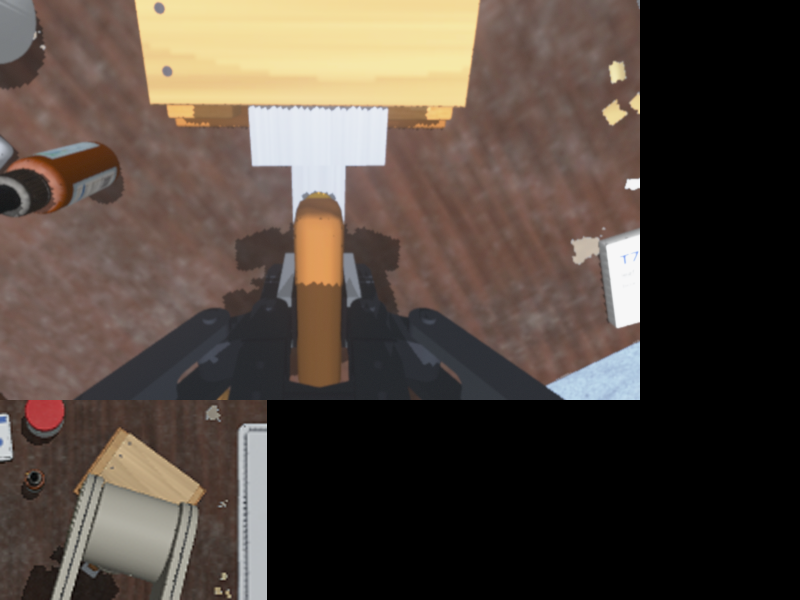

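The board is still square on the blade, with its near edge from (150,104) to (467,107). The rack's front edge shows from (176,126) to (447,128).

```bash
python3 - <<'E'
from h import *
s=load('w6'); g=np.array([541.8,-106.3]); h=np.radians(-35.2); d=np.array([np.cos(h),np.sin(h)]); n=np.array([-d[1],d[0]])
for nm,z,l in (('board',86.4,[(150,104),(467,107)]),('rackbase',5,[(176,127),(447,128)]),('blocktopEnds',30,[(167,105),(452,107)])):
    for x,y in l:
        p=ray(s,x,y,z)[:2]; q=p-g; print(nm,p.round(1),'ahead',(q@d).round(1),'left',(q@n).round(1))
E
```

```text
board [645.  -88.8] ahead 74.3 left 73.8
board [ 563.3 -202.4] ahead 73.0 left -66.1
rackbase [642.  -58.8] ahead 54.5 left 96.6
rackbase [ 535.  -209.3] ahead 53.8 left -88.1
blocktopEnds [651.4 -73.2] ahead 70.5 left 90.2
blocktopEnds [ 552. -212.] ahead 69.3 left -80.5
```

Call:
{"op": "step_arm", "data": {"delta_pos": [[0, 0, -0.04], [0, 0, -0.06], [0, 0, -0.06], [0, 0, -0.04], [0, 0, -0.02], [0, 0, -0.008], [0, 0, -0.008], [0, 0, -0.008]], "spin": [0, 0, 0, 0, 0, 0, 0, 0]}}

```text
time: 19.38
tool_pos: [541.8, -106.3, 53.0]
tcp_rot: [-180.0, -0.0, -35.2]
ft_force: [-0.1, 0.3, -1.9]
finger_gap: 16.9
grip_force: 97.6
```

Call:
{"op": "step_arm", "data": {"delta_pos": [[0, 0, -0.008], [0, 0, -0.008], [0, 0, -0.008], [0, 0, -0.008], [0, 0, -0.008], [0, 0, -0.01], [0, 0, -0.01], [0, 0, -0.01]], "spin": [0, 0, 0, 0, 0, 0, 0, 0]}}

```text
time: 20.38
tool_pos: [541.4, -106.2, 38.5]
tcp_rot: [180.0, 0.0, -35.2]
ft_force: [1.0, 0.9, -0.7]
finger_gap: 17.1
grip_force: 97.8
```

Call:
{"op": "step_arm", "data": {"delta_pos": [[-0.04, 0.0285, 0], [-0.08, 0.057, 0], [-0.08, 0.057, 0], [-0.08, 0.057, 0], [-0.08, 0.057, 0], [-0.08, 0.057, 0], [-0.08, 0.057, 0], [-0.08, 0.057, 0]], "spin": [0, 0, 0, 0, 0, 0, 0, 0]}}

```text
time: 21.38
tool_pos: [420.4, -20.1, 38.6]
tcp_rot: [-180.0, 0.0, -35.2]
ft_force: [-0.2, -0.9, -2.3]
finger_gap: 16.6
grip_force: 97.8
```

Call:
{"op": "step_arm", "data": {"delta_pos": [[-0.04, 0.0285, 0], [0, -0.1, 0], [0, 0, -0.04], [0, 0, -0.02], [0, 0, -0.005], [0, 0, 0]], "spin": [0, 0, 0, 0, 0, 0]}}

```text
time: 22.12
tool_pos: [413.3, -34.7, 25.5]
tcp_rot: [180.0, 0.0, -35.2]
ft_force: [-0.0, 0.5, -1.4]
finger_gap: 16.8
grip_force: 97.9
```

Call:
{"op": "step_arm", "data": {"delta_pos": [[0, 0, -0.006], [0, 0, 0]], "spin": [0, 0]}}

```text
time: 22.38
tool_pos: [413.5, -35.0, 24.5]
tcp_rot: [-180.0, -0.0, -35.2]
ft_force: [-0.7, -0.6, -0.7]
finger_gap: 16.8
grip_force: 97.9
```

Call:
{"op": "step_arm", "data": {"delta_pos": [[0, 0, 0], [0, 0, 0], [0, 0, 0], [0, 0, 0], [0, 0, 0.15], [0, 0, 0.3], [0, 0, 0.3], [0, 0, 0]], "spin": [0, 0, 0, 0, 0, 0, 0, 0], "gripper": 1}}

```text
time: 23.38
tool_pos: [417.0, -35.8, 180.4]
tcp_rot: [-179.8, -0.6, -35.2]
ft_force: [-0.2, -0.0, -0.6]
finger_gap: 85.4
grip_force: 0.0
```

Call:
{"op": "step_arm", "data": {"delta_pos": [[-0.1, 0.2, 0.2], [-0.1, 0.2, 0.1], [0, 0.2, 0], [0, 0.2, 0], [0, 0.2, 0], [0, 0.2, 0], [0, 0.2, 0], [0, 0, 0]], "spin": [0, 0, 0, 0, 0, 0, 0, 0]}}

```text
time: 24.38
tool_pos: [372.5, 246.8, 233.0]
tcp_rot: [179.9, 0.1, -35.0]
ft_force: [-0.3, -1.3, 0.1]
finger_gap: 85.4
grip_force: 0.0
```

```bash
python3 - <<'E'
from h import *
t=snap('top','top7'); c=snap('scene','sc7'); q=r.sense(); print(q['tool_pos'],q['time'])
b=cv2.resize(t['pixels'][125:295,205:415],None,fx=2.6,fy=2.6,interpolation=cv2.INTER_CUBIC)
d=cv2.resize(c['pixels'][140:290,270:420],None,fx=1.7,fy=1.7,interpolation=cv2.INTER_CUBIC)
o=np.zeros((600,800,3),np.uint8); o[:b.shape[0],:b.shape[1]]=b; o[:d.shape[0],800-d.shape[1]:]=d; cv2.imwrite('pics/w7v.png',o); print(b.shape)
E
```

```text
[372.90396651 244.82099946 233.33491771] 24.475
(442, 546, 3)
```

View pics/w7v.png

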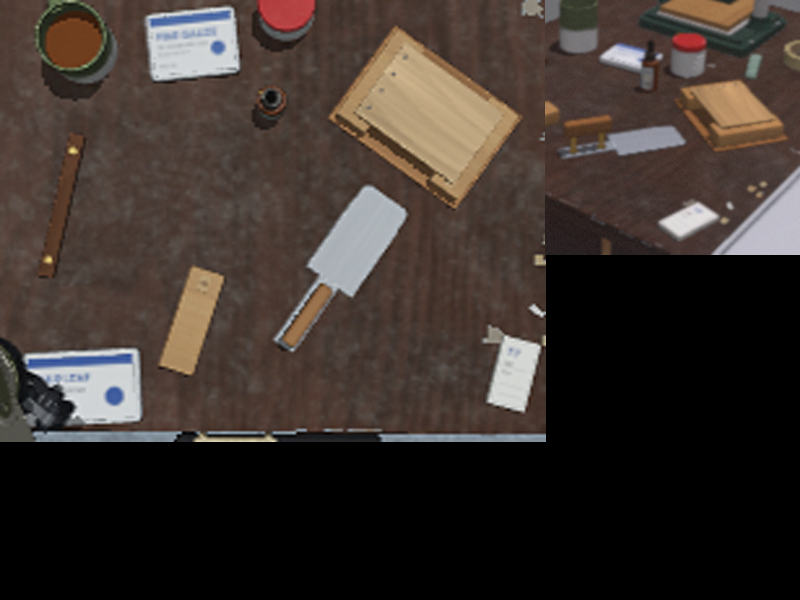

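The board sits square and centred on the rack, with its centre near (428,111) against the rack's (426,117), a few mm apart after parallax. The lifter and the block lie flat, and the bystanders haven't moved.

```bash
python3 -c "
from bench import r
print(r.hand_in())"
```

```text
the job is handed in; nothing more can be done
None
```

I handed the job in after about 24.5 s of robot time. In the last picture the board is square and about 5 mm off centre on the rack, and the lifter and pressing block lie flat on the table. No pass/fail verdict came back.

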